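# Lock the keeper bar over the red-capped reagent bottle

## Robot

A 6-joint arm with a two-finger parallel gripper is mounted at the origin on a cart in front of the work surface, level with it; the furniture and walls round the work are solid. World frame = base frame: x ahead of the robot, y to its left, z up, the work surface at z = 0. Lengths are in m, angles in rad, forces in N, time in s.
With the tool pointing down it reaches from about 0.3 to 1 m from the base axis. Payload 5.1 kg.
Tool frame: the origin (TCP) lies midway between the tips of the shut fingers; the grasp point (between the pads) lies env.grip_depth behind it (env.grip_depth is the distance from the TCP to the grasp point, in m); z points along the fingers, y is the line along which they close (so a half turn about z gives the same grasp; the last joint's range is limited). The gripper opens to 95 mm and grips with 3 to 60 N. Pads are 20 mm wide; open, the fingers measure 119 mm over their backs; the gripper's body (75 mm by 180 mm) begins 59 mm behind the grasp point.
Start: joints at [1.095, 0.124, 1.65, -0, 1.367, -0.083], TCP at [0.249, 0.6, 0.215] pointing down, gripper open.
Joint ranges: [-2.61, 2.61], [-1.02, 2.33], [0.03, 2.71], [-1.35, 4.49], [0.32, 2.68], [-2.91, 2.91]. Speed limits (rad/s): [2.57, 2.57, 3.14, 3.14, 3.14, 3.14].

## Interface

Orientations are given as [roll, pitch, yaw] about the fixed x, y, z axes, in that order (R = Rz(yaw) Ry(pitch) Rx(roll)).
In Python, from plant import env gives the robot as it stands. The module is installed in compiled form; this text tells all that it offers.
- The arm moves only by the shell command python3 -m handwheel 'ROWS'. ROWS is JSON, a list of rows, each an object with "fingers": the opening in per cent of the stroke, from 0 (shut) to 100 (fully open); "dp": the shift along the tool's x, y, z in m, a list of three; "roll": the turn about the tool's z in degrees. A call has 1 to 8 rows; each row shifts and turns the commanded pose from where the row before left it, along the tool's axes as they then stand; what a row does not reach is not made up. A row lasts 1/10 s, in which the tool goes at most 50 mm and 8.59 degrees, less where a joint would pass 70% of its speed; a pose out of reach is approached as far as the arm can. A call is refused whole if a number of a shift passes 0.05 or a number of a turn 8.59, either way. A call with a gripper value outside its range is refused whole. The fingers move at their own pace and stop on an object; the grip force is fixed at half the most. Time passes only in rows, so rows that do not move let the fingers close. It gives the time, the measured TCP pose, the force, the opening and the grip force at its end, in the units of the state.
- env.observe(): the state, without advancing time (a new reading comes with each control period).
- env.grab_frame(name): name is "scene" or "top"; returns (picture, depth): 480x640x3 uint8, red, green, blue; 480x640 float32, m along the optical axis (not along the pixel's ray), 0 where there is no reading.
- env.camera_params(name): a dict with "camera_matrix" (3x3 intrinsics, pixels), "extrinsics" (4x4, takes a point from world to camera coordinates). Camera axes: x right, y up, looking along -z (the intrinsics and any distortion apply to the point x, -y, -z); pixel columns grow to the right and rows downward; lengths in m; the calibration is good to about 2 mm. A picture is of the moment at which its call begins. camera_params takes no time and is no camera call.
- env.close_job(): hands the job in; it is judged then, once.
Trained networks look in the newest picture that a camera, given by its name, has taken for a name from the list of things; names that differ only in an ending like _2 or _b are one class to them, and where a whole thing is asked for, a point or a joint stands for the part that bears it (a point fixed in the world has none). Each returns a list of dicts, best first, with "p" (0 to 1); they miss things now and then, are a little off and sometimes report something else, mostly with a low value. They report only what shows in the picture. A call takes as long as a camera call. They do not tell look-alikes from the thing itself.
- env.cut_out(camera, thing): "pixels" (480x640 bool, what is visible of it).
- env.place_of(camera, thing): "position" ([x, y, z] in m, in world coordinates, good to about 4 mm: a listed point, or the origin of a listed thing).
The state is a dict: "time": time; "joint_positions": joint angles; "joint_vel": joint speeds; "joint_torque": joint torques, N m; "ee_pos": TCP position; "eef_rot": TCP orientation; "wrist_force": force on the tool from outside, world axes, zero at the start; "ft_torque": the same for the moment, N m; "width": finger opening in m; "grasp_force": force on a finger pad.
Only numpy, scipy, OpenCV 4.12 (cv2) and the standard library are available. Lean on these libraries where they do the work, as an engineer would, in place of code of your own. Each camera call takes 0.05 s, during which the arm holds its last target. There are 200 camera calls.

## Task

Two small bottle carriers stand on the worktop with their steel keeper bars swung open. Swing the keeper bar of the carrier that holds the brown bottle with the red cap fully shut, so that it snaps home behind its brass catch roller and stays there, and let go of it. Leave that bottle standing in its pocket, and leave the keeper of the other carrier (white bottle, blue cap) open as it is.

Things in the scene. Friction and masses are not known exactly. Their poses are not given: they have to be found in the camera images.
- keeper_red (a joint): Angle of the keeper bar of the carrier with the red-capped bottle: 0 fully shut on its stop, grows as it opens (starts 0.8 to 1.3; end 1.6). Upright pivot, level swing; shuts counter-clockwise seen from above. Light friction (0.3 N at the post), stays where left. At 0.11 its tip meets a sprung brass roller, 2 to 4 N at the post to pass; once past (0.04) the roller presses it home to 0.
- post_red (a point): Top centre of the orange post (12 mm across, 38 tall, top 90 above worktop) fixed on that bar. x: level along the bar to its free end; y: level, square to the bar, the way it shuts; z up. Pivot axis at x = -95 mm, bar tip at x = +25. Bar 10 thick, 40 to 52 above worktop. Catch pillar 56 high, 36 mm beyond the post when shut. Carrier fixed, dark grey, 100 x 170, base 8 thick.
- post_blue (a point): The same point on the keeper bar of the other, identical carrier, which holds the white, blue-capped bottle: to be left open, where it is.
- bottle_red: Brown screw bottle with a red cap, 47 mm across, 85 mm tall, loose in the 40 mm deep pocket of its carrier. Origin at the centre of its underside (8 mm above the worktop), z up. With the bar shut the bottle stands about 14 mm behind the bar, and 20 mm or more from the post.
There are look-alikes about, which are no part of the job. Leave any green look-alike of the part that bears keeper_red alone.

How it is judged:
By the outcome, as a careful person would: the job done as asked, in the order asked, and still so for the second after the job is handed in, with the robot touching nothing.
It also fails if it takes over 32 s, if anything falls off the work surface, if the arm or the gripper's body presses on something with over 40 N, if the wrist force passes 120 N, or if a joint passes its speed limit or range.

## Working session

There is one attempt and no reset: what is moved stays moved. The work goes in short steps, Python scripts to look and compute and a shell command to move; the robot and the scene stay as the last step left them, time stands still between calls to the robot, and variables do not carry over. Pictures are saved under pics/ and viewed, at most 10 in all, crops included, and the job is handed in when it is done.

```bash
mkdir -p pics
python3 - <<'E'
from plant import env
import cv2,numpy as np
for c in("top","scene"):
    p,d=env.grab_frame(c); cv2.imwrite(f"pics/{c}0.png",p[:,:,::-1])
    P=env.camera_params(c);K=P["camera_matrix"];E=np.array(P["extrinsics"]);print(c,np.round(K,1).tolist(),np.round(E,3).tolist(),[k for k in P])
    for t in("post_red","post_blue","bottle_red"):
        for r in env.place_of(c,t):
            q=E[:3,:3]@r["position"]+E[:3,3];q=K@[q[0]/-q[2],-q[1]/-q[2],1]
            print(t,round(r["p"],2),np.round(r["position"],3),q[:2].round())
print(env.observe()["ee_pos"],env.observe()["eef_rot"],env.grip_depth)
E
```

```text
top [[451.3, 0.0, 320.8], [0.0, 451.3, 234.0], [0.0, 0.0, 1.0]] [[-0.011, -1.0, 0.013, -0.099], [0.983, -0.009, 0.181, -0.619], [-0.181, 0.015, 0.983, -0.839], [0.0, 0.0, 0.0, 1.0]] ['camera_matrix', 'extrinsics']
post_red 0.93 [ 0.406 -0.324  0.093] [442. 344.]
post_red 0.73 [ 0.74  -0.189  0.091] [363. 169.]
post_blue 0.64 [0.38  0.118 0.089] [199. 361.]
bottle_red 0.81 [ 0.518 -0.327  0.011] [429. 285.]
scene [[606.2, 0.0, 313.3], [0.0, 606.2, 236.1], [0.0, 0.0, 1.0]] [[0.684, -0.73, 0.005, -0.507], [0.535, 0.506, 0.676, -0.333], [-0.496, -0.46, 0.737, -1.32], [0.0, 0.0, 0.0, 1.0]] ['camera_matrix', 'extrinsics']
post_red 0.8 [ 0.738 -0.19   0.091] [367. 225.]
post_red 0.57 [ 0.405 -0.328  0.087] [318. 340.]
post_blue 0.76 [0.38  0.123 0.093] [177. 238.]
bottle_red 0.6 [ 0.52  -0.325  0.011] [350. 326.]
[0.24877702 0.60041333 0.21447567] [-3.14131354e+00 -3.44487152e-05  2.74883425e+00] 0.0188
```

View pics/top0.png

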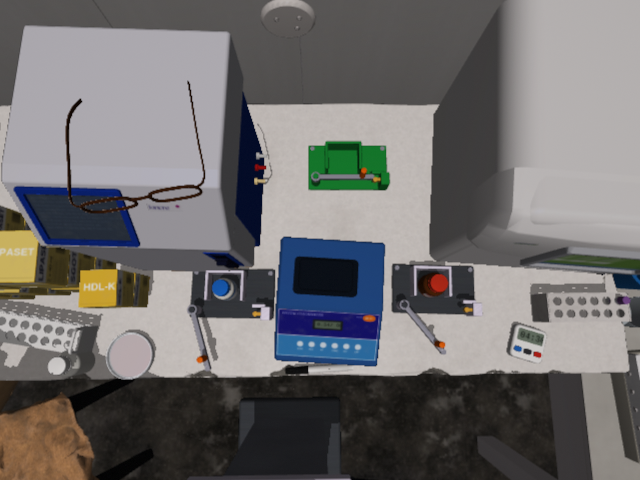

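View pics/scene0.png

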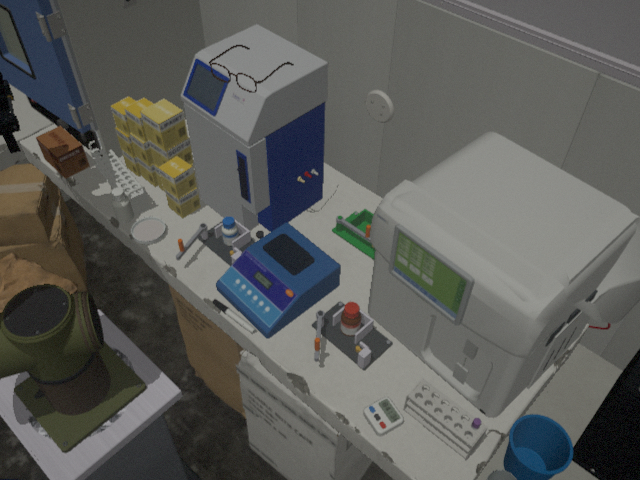

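The top view shows three lookalikes. The carrier with the brown, red-capped bottle has its post at (442,344), and this is the target. The carrier with the blue cap has its post at (200,360). The green one has its post at (363,172). I'll confirm in a crop and measure the geometry.

```bash
cat > h.py <<'E'
from plant import env
import cv2,numpy as np
def world(c,d,u,v):
    P=env.camera_params(c);K=P["camera_matrix"];E=np.array(P["extrinsics"])
    z=d[v,u];q=np.stack([(u-K[0,2])/K[0,0]*z,-(v-K[1,2])/K[1,1]*z,-z],-1)
    return (q-E[:3,3])@E[:3,:3]
E
python3 - <<'E'
from h import *
p,d=env.grab_frame("top")
cv2.imwrite("pics/crop1.png",cv2.resize(p[245:375,375:505,::-1],None,fx=4.6,fy=4.6,interpolation=cv2.INTER_CUBIC))
V,U=np.mgrid[0:480,0:640];W=world("top",d,U,V)
hsv=cv2.cvtColor(p,cv2.COLOR_RGB2HSV)
m=(hsv[...,0]<18)&(hsv[...,1]>150)&(hsv[...,2]>120)
for n,(a,b,c,e) in dict(post=(335,355,430,452),).items():
    w=W[a:b,c:e][m[a:b,c:e]];print(n,len(w),w[w[:,2]>.08].mean(0).round(4),w.max(0).round(3),w.min(0).round(3))
# bar top pixels
s=W[290:360,395:460].reshape(-1,3);b=s[(s[:,2]>.045)&(s[:,2]<.06)]
print("bar",len(b),b.mean(0).round(3));print(b[::12].round(3).tolist())
for v in range(225,380,12): print(v,[round(float(W[v,u,2]),2) for u in range(270,560,12)])
for r in env.cut_out("top","keeper_red"): print(r["p"],r["pixels"].sum(),np.argwhere(r["pixels"]).mean(0))
E
```

```text
post 30 [ 0.4037 -0.324   0.0891] [ 0.408 -0.319  0.092] [ 0.399 -0.354 -0.001]
bar 411 [ 0.447 -0.296  0.051]
[[0.506, -0.288, 0.045], [0.501, -0.341, 0.06], [0.498, -0.311, 0.054], [0.494, -0.318, 0.048], [0.485, -0.262, 0.051], [0.483, -0.272, 0.049], [0.479, -0.258, 0.05], [0.477, -0.26, 0.052], [0.475, -0.263, 0.056], [0.473, -0.267, 0.056], [0.471, -0.273, 0.054], [0.468, -0.266, 0.048], [0.466, -0.277, 0.052], [0.462, -0.277, 0.051], [0.458, -0.277, 0.051], [0.456, -0.286, 0.051], [0.452, -0.286, 0.05], [0.448, -0.286, 0.052], [0.444, -0.286, 0.05], [0.442, -0.296, 0.049], [0.439, -0.294, 0.053], [0.435, -0.295, 0.052], [0.433, -0.307, 0.047], [0.429, -0.307, 0.049], [0.425, -0.306, 0.051], [0.421, -0.303, 0.047], [0.42, -0.313, 0.053], [0.416, -0.313, 0.053], [0.412, -0.312, 0.054], [0.41, -0.322, 0.051], [0.405, -0.316, 0.052], [0.395, -0.327, 0.052], [0.391, -0.333, 0.05], [0.388, -0.33, 0.054], [0.384, -0.334, 0.052]]
225 [-0.0, -0.0, -0.0, -0.0, -0.0, -0.01, -0.0, 0.0, -0.0, 0.0, -0.0, -0.0, -0.0, -0.0, 0.1, 0.17, 0.24, 0.31, 0.36, 0.38, 0.39, 0.39, 0.4, 0.4, 0.4]
237 [-0
[... 1165 characters left out ...]
-0.0, -0.0, -0.0, -0.0, 0.0, 0.01, 0.06, 0.06]
333 [0.0, 0.07, 0.07, 0.07, 0.07, 0.07, 0.08, 0.94, 0.08, 0.07, -0.0, -0.0, -0.0, 0.05, -0.0, -0.0, -0.0, -0.0, -0.0, -0.0, -0.0, 0.02, 0.02, 0.0, -0.01]
345 [-0.0, 0.06, 0.06, 0.06, 0.06, 0.06, 0.06, 0.06, 0.06, 0.06, 0.0, -0.0, -0.0, -0.0, 0.09, -0.0, 0.0, -0.0, -0.0, -0.01, 0.01, 0.02, 0.02, -0.0, -0.0]
357 [-0.0, 0.05, 0.05, 0.05, 0.05, 0.05, 0.05, 0.05, 0.05, -0.0, -0.0, -0.0, -0.0, -0.0, -0.0, -0.0, -0.0, -0.0, -0.0, 0.0, -0.0, 0.02, 0.02, -0.0, -0.0]
369 [-0.0, -0.0, 0.01, 0.02, 0.01, 0.01, 0.01, -0.0, -0.0, -0.0, -0.0, -0.0, -0.0, -0.0, -0.0, -0.0, -0.0, -0.0, -0.0, -0.0, -0.0, -0.0, -0.0, -0.0, -0.0]
0.69 433 [176.84295612 342.11778291]
```

View pics/crop1.png

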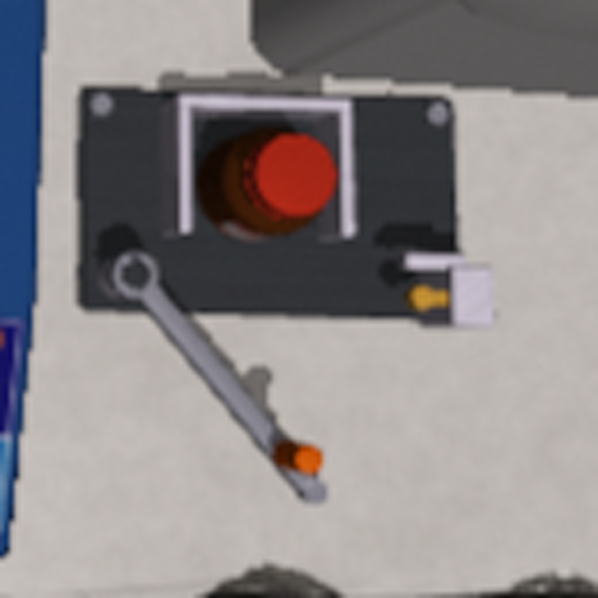

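The crop confirms the target: dark grey carrier, brown bottle with red cap, post at full-picture pixel (442,345), pivot ring at (404,304), pillar at (478,309). Next I'll work out the arc.

Run:
```python
from h import *
p,d=env.grab_frame("top")
P=env.camera_params("top");K=P["camera_matrix"];E=np.array(P["extrinsics"])
C=-E[:3,:3].T@E[:3,3]
def atz(u,v,z):
    r=E[:3,:3].T@np.array([(u-K[0,2])/K[0,0],-(v-K[1,2])/K[1,1],-1]);return C+r*(z-C[2])/r[2]
f=lambda x,y:(375+x/4.6-.4,245+y/4.6-.4)
piv=atz(*f(135,272),.055)[:2];post=atz(*f(308,460),.09)[:2];s1=atz(*f(102,104),.01)[:2];s2=atz(*f(438,113),.01)[:2];pil=atz(*f(472,290),.056)[:2];tip=atz(*f(316,493),.052)[:2]
print("pivot",piv,"post",post,"len",np.linalg.norm(post-piv),"pillar",pil,np.linalg.norm(pil-piv))
ang=lambda a:np.degrees(np.arctan2(a[1],a[0]))
print("carrier",ang(s2-s1),"pillar dir",ang(pil-piv),"bar",ang(post-piv),"tip",ang(tip-piv),np.linalg.norm(tip-piv))
V,U=np.mgrid[0:480,0:640];W=world("top",d,U,V).reshape(-1,3)
m=(W[:,2]>.1)&(W[:,1]<-.2)&(W[:,1]>-.55)&(W[:,2]<.6)&(W[:,0]>.4)
for y in np.arange(-.5,-.2,.05):
    k=m&(abs(W[:,1]-y)<.025)
    print(y.round(2),[ (z,W[k&(W[:,2]>z)][:,0].min().round(3)) for z in(.1,.14,.2,.3) if (k&(W[:,2]>z)).any()])
k=(W[:,2]>.1)&(W[:,0]<.5);print("near tall",[(y.round(2),W[k&(abs(W[:,1]-y)<.05)].min(0).round(2)[0],W[k&(abs(W[:,1]-y)<.05)].max(0).round(2)[2]) for y in np.arange(-.5,.7,.1) if (k&(abs(W[:,1]-y)<.05)).any()])
```

```text
pivot [ 0.47954785 -0.26499012] post [ 0.40368086 -0.32402793] len 0.09613148936031879 pillar [ 0.47043821 -0.40689367] 0.1421956446132799
carrier -92.11478094015914 pillar dir -93.67311796838997 bar -142.11083341319866 tip -141.84514776508874 0.11647250405485911
-0.5 [(0.1, np.float64(0.517)), (0.14, np.float64(0.517)), (0.2, np.float64(0.517)), (0.3, np.float64(0.52))]
-0.45 [(0.1, np.float64(0.521)), (0.14, np.float64(0.521)), (0.2, np.float64(0.521)), (0.3, np.float64(0.521))]
-0.4 [(0.1, np.float64(0.525)), (0.14, np.float64(0.525)), (0.2, np.float64(0.525)), (0.3, np.float64(0.526))]
-0.35 [(0.1, np.float64(0.542)), (0.14, np.float64(0.542)), (0.2, np.float64(0.542)), (0.3, np.float64(0.542))]
-0.3 [(0.1, np.float64(0.557)), (0.14, np.float64(0.557)), (0.2, np.float64(0.557)), (0.3, np.float64(0.558))]
-0.25 [(0.1, np.float64(0.928)), (0.14, np.float64(0.928)), (0.2, np.float64(0.928)), (0.3, np.float64(0.929))]
near tall [(np.float64(-0.2), np.float64(0.5), np.float64(0.1)), (np.float64(-0.1), np.float64(0.46), np.float64(0.94)), (np.float64(0.2), np.float64(0.48), np.float64(0.15)), (np.float64(0.3), np.float64(0.48), np.float64(0.16)), (np.float64(0.4), np.float64(0.36), np.float64(0.1))]
```

```bash
python3 -m handwheel '[{"fingers":0,"dp":[-0.0195,-0.033,0],"roll":0},{"fingers":0,"dp":[-0.0195,-0.033,0],"roll":0},{"fingers":0,"dp":[-0.0195,-0.033,0],"roll":0},{"fingers":0,"dp":[-0.0195,-0.033,0],"roll":0},{"fingers":0,"dp":[-0.0195,-0.033,0],"roll":0},{"fingers":0,"dp":[-0.0195,-0.033,0],"roll":0},{"fingers":0,"dp":[-0.0195,-0.033,0],"roll":0},{"fingers":0,"dp":[-0.0195,-0.033,0],"roll":0}]'
python3 -m handwheel '[{"fingers":0,"dp":[-0.0195,-0.033,0],"roll":0},{"fingers":0,"dp":[-0.0195,-0.033,0],"roll":0},{"fingers":0,"dp":[-0.0195,-0.033,0],"roll":0},{"fingers":0,"dp":[-0.0195,-0.033,0],"roll":0},{"fingers":0,"dp":[-0.0195,-0.033,0],"roll":0},{"fingers":0,"dp":[-0.0195,-0.033,0],"roll":0},{"fingers":0,"dp":[-0.0195,-0.033,0],"roll":0},{"fingers":0,"dp":[-0.0195,-0.033,0],"roll":0}]'
```

```text
time: 1.35
ee_pos: [0.2919, 0.2955, 0.2149]
eef_rot: [3.141, 0.001, 2.749]
wrist_force: [1.7, -0.8, 0.4]
width: 0.0366
grasp_force: 0.0
time: 2.15
ee_pos: [0.3349, -0.0083, 0.2151]
eef_rot: [3.141, 0.002, 2.749]
wrist_force: [1.4, -0.1, 0.2]
width: 0.0005
grasp_force: 0.0
```

```bash
python3 -m handwheel '[{"fingers":0,"dp":[-0.0193,-0.0332,0],"roll":0},{"fingers":0,"dp":[-0.0193,-0.0332,0],"roll":0},{"fingers":0,"dp":[-0.0193,-0.0332,0],"roll":0},{"fingers":0,"dp":[-0.0193,-0.0332,0],"roll":0},{"fingers":0,"dp":[-0.0193,-0.0332,0],"roll":0},{"fingers":0,"dp":[-0.0193,-0.0332,0],"roll":0},{"fingers":0,"dp":[-0.0193,-0.0332,0],"roll":0},{"fingers":0,"dp":[-0.0193,-0.0332,0],"roll":0}]'
python3 -m handwheel '[{"fingers":0,"dp":[0,0,0.03],"roll":0},{"fingers":0,"dp":[0,0,0.03],"roll":0},{"fingers":0,"dp":[0,0,0.03],"roll":0},{"fingers":0,"dp":[0,0,0.02],"roll":0},{"fingers":0,"dp":[0,0,0],"roll":0}]'
python3 - <<'E'
from h import *
p,d=env.grab_frame("scene"); cv2.imwrite("pics/s1.png",cv2.resize(p[210:430,200:500,::-1],None,fx=2.6,fy=2.6))
E
```

```text
time: 2.95
ee_pos: [0.3759, -0.313, 0.2148]
eef_rot: [-3.142, 0.001, 2.748]
wrist_force: [0.0, 0.1, 0.0]
width: 0.0004
grasp_force: 0.0
time: 3.45
ee_pos: [0.3741, -0.3093, 0.1012]
eef_rot: [3.139, -0.006, 2.749]
wrist_force: [-0.4, -0.1, 0.3]
width: 0.0001
grasp_force: 0.0
```

View pics/s1.png

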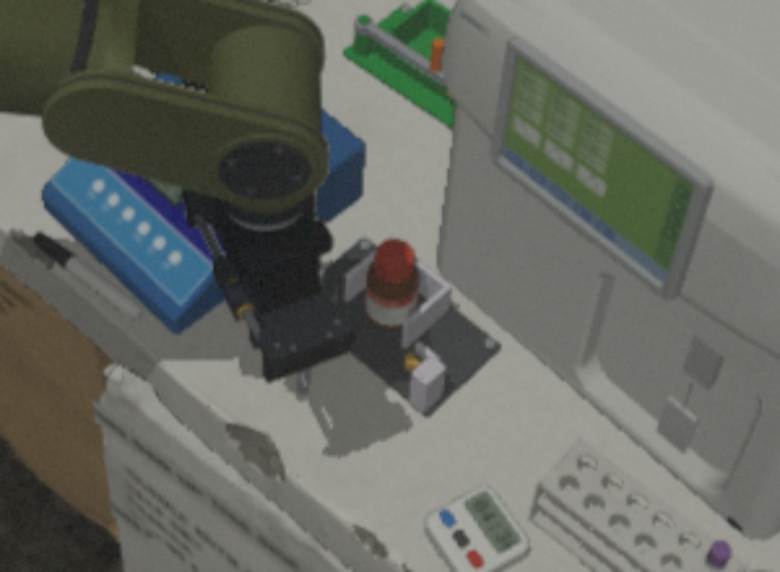

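The arm is clear. The gripper stands on the robot side of the post, with the bottle (390,280) and catch (420,370) free. I'll lower it beside the post.

```bash
python3 -m handwheel '[{"fingers":0,"dp":[0,0,0.02],"roll":0},{"fingers":0,"dp":[0,0,0.018],"roll":0},{"fingers":0,"dp":[0,0,0],"roll":0}]'
python3 - <<'E'
import numpy as np
from plant import env
T=np.array(env.observe()["ee_pos"][:2]);yaw=env.observe()["eef_rot"][2]
x=np.array([np.cos(yaw),np.sin(yaw)]);y=np.array([np.sin(yaw),-np.cos(yaw)])
for a in[-142,-136,-130,-124,-118,-112,-106,-100,-96,-94,-92]:
    t=np.radians(a);P=np.array([.4795,-.265])+.095*np.array([np.cos(t),np.sin(t)])+.016*x
    d=P-T;print(a,P.round(4),"dp",(d@x).round(4),(d@y).round(4));T=P
E
```

```text
time: 3.8
ee_pos: [0.3755, -0.3107, 0.0662]
eef_rot: [3.141, -0.002, 2.749]
wrist_force: [-0.6, 0.4, -0.3]
width: 0.0005
grasp_force: 0.0
-142 [ 0.3899 -0.3174] dp -0.0158 -0.0006
-136 [ 0.3964 -0.3249] dp -0.0089 -0.0044
-130 [ 0.4037 -0.3317] dp -0.0093 -0.0035
-124 [ 0.4116 -0.3376] dp -0.0096 -0.0025
-118 [ 0.4201 -0.3428] dp -0.0098 -0.0015
-112 [ 0.4291 -0.347 ] dp -0.0099 -0.0004
-106 [ 0.4385 -0.3502] dp -0.0099 0.0006
-100 [ 0.4482 -0.3524] dp -0.0098 0.0016
-96 [ 0.4548 -0.3534] dp -0.0064 0.0017
-94 [ 0.4581 -0.3536] dp -0.0032 0.001
-92 [ 0.4614 -0.3538] dp -0.0031 0.0011
```

```bash
python3 -m handwheel '[{"fingers":0,"dp":[-0.008,-0.0003,0.001],"roll":0},{"fingers":0,"dp":[-0.008,-0.0003,0.001],"roll":0},{"fingers":0,"dp":[-0.0089,-0.0044,0],"roll":0},{"fingers":0,"dp":[-0.0093,-0.0035,0],"roll":0},{"fingers":0,"dp":[-0.0096,-0.0025,0],"roll":0},{"fingers":0,"dp":[-0.0098,-0.0015,0],"roll":0},{"fingers":0,"dp":[0,0,0],"roll":0}]'
python3 - <<'E'
from h import *
p,d=env.grab_frame("scene"); cv2.imwrite("pics/s2.png",cv2.resize(p[220:420,240:460,::-1],None,fx=3,fy=3))
for c in("scene","top"):
  if c=="top": env.grab_frame(c)
  for r in env.place_of(c,"post_red"): print(c,r["p"],r["position"])
E
```

```text
time: 4.5
ee_pos: [0.4219, -0.3442, 0.0649]
eef_rot: [-3.141, 0.001, 2.749]
wrist_force: [-0.3, 0.0, 0.1]
width: 0.0004
grasp_force: 0.0
scene 0.6 [0.7392, -0.1931, 0.0943]
top 0.75 [0.7372, -0.1902, 0.0905]
top 0.69 [0.4374, -0.351, 0.0915]
```

View pics/s2.png

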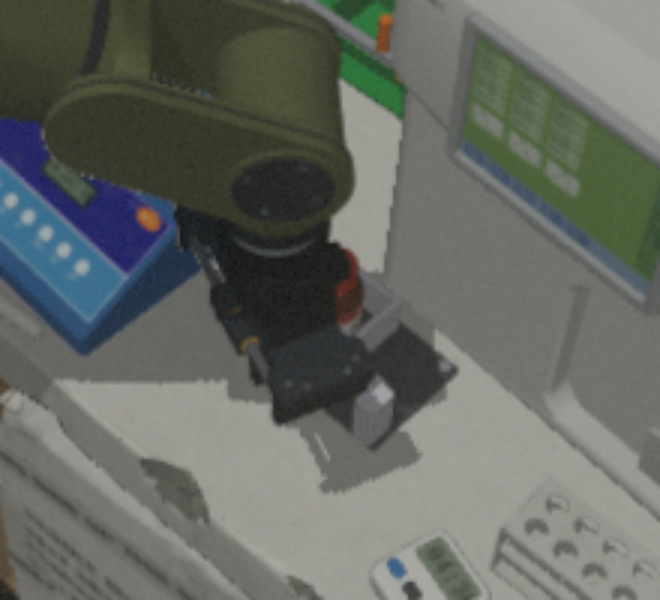

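The post is now at (0.437,-0.351), as the arc predicts. In the picture the bottle (350,290) and pillar (370,410) are undisturbed. I'll continue along the arc.

```bash
python3 -m handwheel '[{"fingers":0,"dp":[-0.0095,-0.0002,0],"roll":0},{"fingers":0,"dp":[-0.0095,0.0006,0],"roll":0},{"fingers":0,"dp":[-0.0095,0.0016,0],"roll":0},{"fingers":0,"dp":[-0.0032,0.0009,0],"roll":0},{"fingers":0,"dp":[-0.0032,0.0009,0],"roll":0},{"fingers":0,"dp":[0,0,0],"roll":0}]'
python3 -m handwheel '[{"fingers":0,"dp":[-0.0016,0.0005,0],"roll":0},{"fingers":0,"dp":[-0.0016,0.0005,0],"roll":0},{"fingers":0,"dp":[0,0,0],"roll":0}]'
```

```text
time: 5.3
ee_pos: [0.4547, -0.3534, 0.0646]
eef_rot: [-3.141, -0.0, 2.749]
wrist_force: [-2.8, -0.4, 0.2]
width: 0.0003
grasp_force: 0.6
time: 5.6
ee_pos: [0.4583, -0.3533, 0.0647]
eef_rot: [3.141, 0.001, 2.749]
wrist_force: [-0.4, -0.2, 0.3]
width: 0.0004
grasp_force: 0.0
```

Force rose to 2.8 N at the roller and then fell away, so it probably passed. I'll press gently to confirm the stop.

```bash
python3 -m handwheel '[{"fingers":0,"dp":[-0.0016,0.0005,0],"roll":0},{"fingers":0,"dp":[0,0,0],"roll":0}]'
python3 -m handwheel '[{"fingers":0,"dp":[-0.0016,0.0005,0],"roll":0},{"fingers":0,"dp":[0,0,0],"roll":0}]'
```

```text
time: 5.8
ee_pos: [0.4595, -0.3535, 0.0647]
eef_rot: [3.141, -0.0, 2.749]
wrist_force: [-0.6, 0.2, 1.7]
width: 0.0006
grasp_force: 0.7
time: 6.0
ee_pos: [0.4597, -0.3535, 0.0646]
eef_rot: [-3.141, -0.004, 2.749]
wrist_force: [-6.3, -0.1, 2.6]
width: 0.0006
grasp_force: 3.2
```

It is firmly against the stop at 6 N. I'll back off, lift and look.

```bash
python3 -m handwheel '[{"fingers":0,"dp":[0.015,0,0],"roll":0},{"fingers":0,"dp":[0.03,0,0],"roll":0},{"fingers":0,"dp":[0.03,0,-0.02],"roll":0},{"fingers":0,"dp":[0.02,0,-0.04],"roll":0},{"fingers":0,"dp":[0.02,0,-0.04],"roll":0},{"fingers":0,"dp":[0.02,0.02,-0.04],"roll":0},{"fingers":0,"dp":[0,0.03,0],"roll":0},{"fingers":0,"dp":[0,0,0],"roll":0}]'
python3 - <<'E'
from h import *
p,d=env.grab_frame("top"); cv2.imwrite("pics/t2.png",cv2.resize(p[240:380,170:500,::-1],None,fx=2.4,fy=2.4,interpolation=cv2.INTER_CUBIC))
for t in("post_red","post_blue","bottle_red"):
  for r in env.place_of("top",t): print(t,r["p"],r["position"])
E
```

```text
time: 6.8
ee_pos: [0.3569, -0.2547, 0.207]
eef_rot: [-3.141, 0.006, 2.751]
wrist_force: [-0.7, -0.1, -0.1]
width: 0.0004
grasp_force: 0.0
post_red 0.67 [0.7352, -0.1898, 0.0917]
post_red 0.61 [0.4772, -0.3613, 0.0896]
bottle_red 0.98 [0.5142, -0.3288, 0.0088]
```

View pics/t2.png

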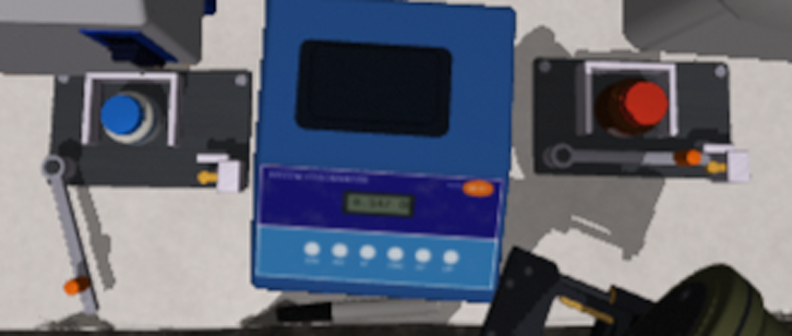

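The red carrier's bar is shut behind its roller (715,167), with its post at (690,157). The bottle stands in its pocket and the blue carrier's bar is still open. The gripper is clear.

```bash
python3 -c "
from plant import env
print(env.close_job())"
```

```text
the job is handed in; nothing more can be done
None
```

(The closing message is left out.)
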